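Find the free-running castor

ROBOT

A 6-joint arm with a two-finger parallel gripper is mounted at the origin on the work surface. World frame = base frame: x ahead of the robot, y to its left, z up, the work surface at z = 0. Lengths are in m, angles in degrees, forces in N, time in s.
With the tool pointing down it reaches from about 0.35 to 0.875 m from the base axis. Payload 4.2 kg.
Tool frame: the origin (TCP) lies between the finger pads; the fingertips stand 25 mm ahead of it and the grasp point (between the pads) lies 6 mm ahead of it (r.tips_ahead is the distance from the TCP to the fingertips, in m); z points along the fingers, y is the direction in which the jaws open and shut (so a half turn about z gives the same grasp; the last joint's range is limited). The gripper opens to 87 mm and grips with 3 to 60 N. Pads are 19 mm wide; open, the fingers measure 117 mm over their backs; the gripper's body (75 mm by 190 mm) begins 51 mm behind the grasp point.
Start: joints at [79.446, 22.042, 0.453, 0, -68.411, -14.817], TCP at [0.268, 0.565, 0.248] pointing down, gripper open.
Joint ranges: [-179.83, 179.83], [-69.29, 118.12], [-61.27, 80.66], [-181.25, 117.63], [-171.15, -9.14], [-177.46, 177.46]. Speed limits (degrees/s): [159.86, 159.86, 180, 180, 180, 180].

INTERFACE

Orientations are given as a 3x3 rotation matrix whose columns are the frame's x, y, z axes.
In Python, from station import r, vision, finish_job gives the robot as it stands.
- The arm moves only by the shell command python3 -m jog 'ROWS'. ROWS is a JSON object of lists of equal length, an entry for each row: "rot": the turn, a rotation vector about the world's x, y, z in degrees, a list of three; "delta_pos": the shift along the world's x, y, z in mm, a list of three; "grip": the opening in per cent of the stroke, from 0 (shut) to 100 (fully open). A call has 1 to 10 rows; each row shifts and turns the commanded pose from where the row before left it; what a row does not reach is not made up. A row lasts 1/12 s, in which the tool goes at most 41.7 mm and 7.16 degrees, less where a joint would pass 70% of its speed; a pose out of reach is approached as far as the arm can. A call with a gripper value outside its range is refused whole. The fingers move at their own pace and stop on an object; the grip force is fixed at half the most. Time passes only in rows, so rows that do not move let the fingers close. It gives the time, the measured TCP pose, the force and the opening at its end, in the units of the state.
- r.sense(): the state, without advancing time (a new reading comes with each control period).
- vision.capture(name): name is "scene" or "top" or "wrist"; returns a dict with "frame" (480x640x3 uint8, red, green, blue), "K" (3x3 intrinsics, pixels), "xyz" and "orientation" of the camera in the world. Camera axes: x right, y up, looking along -z (the intrinsics and any distortion apply to the point x, -y, -z); pixel columns grow to the right and rows downward; lengths in m; the calibration is good to about 2 mm. The wrist camera is an equidistant fisheye: a pixel r from the principal point sees the ray r / f radians off the axis. A picture is of the moment at which its call begins. There is no depth.
- finish_job(): hands the job in, once; it reports no verdict.
The state is a dict: "time_s": time; "joints": joint angles; "joint_velocities": joint speeds; "effort": joint torques, N m; "tcp_pos": TCP position; "ee_rot": TCP orientation; "wrist_force": force on the tool from outside, world axes, zero at the start; "moment": the same for the moment, N m; "gripper_width": opening from 0.0 (shut) to 1.0 (fully open).
Only numpy, scipy, OpenCV 4.12 (cv2) and the standard library are available. Lean on these libraries where they do the work, as an engineer would, in place of code of your own. Each camera call takes 0.05 s, during which the arm holds its last target. There are 200 camera calls.

TASK

Two of the three castors standing wheel-up on the dresser have binding wheels, one runs free. With light fingertip pressure stroke the wheels round about a quarter turn and let go: the free-running wheel swings back until its heavy lug hangs down, a binding one stays turned; leave both binding castors standing where they are with their wheels turned like that. Then grip the free-running castor by its fork arms and set it down gently, upright on its plate, in about the middle of the open cardboard carton, without disturbing the other things on the dresser.

Things in the scene. Friction and masses are not known exactly. Their poses are not given: they have to be found in the camera images.
- castor_a_axle (a point): Castor a, one of three alike, loose, 0.3 kg, standing wheel-up: steel base plate 70 (x) x 50 (y) x 4 mm lying on the dresser, two fork arms, rubber-tyred wheel 22 mm wide between them. This point: mid-axle, 36 mm above the underside. y along the axle, x the rolling direction, z up. Tyres are worn, 45 to 55 mm in diameter, differing: wheel tops are 22 to 28 mm above this point.
- castor_b_axle (a point): Castor b, mid-axle, built and placed like castor a. The two upright steel fork arms are each 24 mm wide along x, 3 mm thick, 32 mm apart over their outer faces (along y), and end 10 mm above the axle, below the wheel's top. To carry a castor, grip across the outer faces of its fork arms at axle height.
- castor_c_axle (a point): Castor c, mid-axle, built and placed like castors a and b.
- wheel_a (a joint): Angle of castor a's wheel, rad, unlimited, not wrapped; starts at 0 with its lug straight down, grows as the wheel's top moves towards the castor's +x. Any one of the three may be the free one: it turns with under 0.3 N at the rim and, let go, swings back within 1.5 s until the lug hangs down again. The two binding ones need about 2 N and stay where they are left.
- wheel_b (a joint): Same for castor b. Closed fingertips resting on top of a tyre with 4 to 8 N (never over 15) and moved along the castor's x carry the wheel round with little slip (one pass of a 19 mm wide tip: about 0.8 rad; pass again for more). Tyre and fork hardly give: a stiff arm 1 mm too low can press 20 N.
- wheel_c (a joint): Same for castor c.
- lug_a (a point): Steel lug in castor a's wheel, 14.5 mm from the axle: the wheel's heavy side, straight below the axle at the start. A light seam 8 mm wide across the black tread lies opposite it, so is on top at the start.
- lug_b (a point): Steel lug in castor b's wheel, 14.5 mm from the axle: the wheel's heavy side, straight below the axle at the start. A light seam 8 mm wide across the black tread lies opposite it, so is on top at the start.
- lug_c (a point): Steel lug in castor c's wheel, 14.5 mm from the axle: the wheel's heavy side, straight below the axle at the start. A light seam 8 mm wide across the black tread lies opposite it, so is on top at the start.
- carton: Open-topped brown cardboard carton, fixed: outside 170 (x) by 150 (y) by 45 mm high, walls and floor 5 mm thick, empty. Origin at the centre of its underside; its inner floor is 5 mm above that. (The white ribbed tray of similar size is not it.)
- screwdriver: bystander: screwdriver lying along its x, 160 mm; origin at the middle of its underside.
- pill_box: bystander: flat orange box 95 x 45 x 22 mm; origin at the middle of its underside.
- tape_roll: bystander: paper tape roll, 60 mm across, 18 mm high; origin at the middle of its underside.
- adapter: bystander: black plug adapter 60 x 45 x 30 mm; origin at the middle of its underside.

How it is judged (in metres and radians):
On the way, in this order (a step that is already met when the one before it is completed fails the run):
1. two wheels stay turned (lugs about 0.62 rad or more from straight down), untouched and still, on castors standing where they started (((z of lug_b in the frame of castor_b_axle above -0.0118 m and distance of each of castor_b_axle, castor_c_axle from where it was at the start of the episode below 0.03 m and angle between each of castor_b_axle, castor_c_axle's own z axis and vertical below 0.15 rad and velocity of joint wheel_b between -0.1 and 0.1 rad/s and contact force between the fingers and wheel_b below 0.05 N and z of lug_c in the frame of castor_c_axle above -0.0118 m and velocity of joint wheel_c between -0.1 and 0.1 rad/s and contact force between the fingers and wheel_c below 0.05 N) or (z of lug_a in the frame of castor_a_axle above -0.0118 m and distance of each of castor_a_axle, castor_c_axle from where it was at the start of the episode below 0.03 m and angle between each of castor_a_axle, castor_c_axle's own z axis and vertical below 0.15 rad and velocity of joint wheel_a between -0.1 and 0.1 rad/s and contact force between the fingers and wheel_a below 0.05 N and z of lug_c in the frame of castor_c_axle above -0.0118 m and velocity of joint wheel_c between -0.1 and 0.1 rad/s and contact force between the fingers and wheel_c below 0.05 N) or (z of lug_a in the frame of castor_a_axle above -0.0118 m and distance of each of castor_a_axle, castor_b_axle from where it was at the start of the episode below 0.03 m and angle between each of castor_a_axle, castor_b_axle's own z axis and vertical below 0.15 rad and velocity of joint wheel_a between -0.1 and 0.1 rad/s and contact force between the fingers and wheel_a below 0.05 N and z of lug_b in the frame of castor_b_axle above -0.0118 m and velocity of joint wheel_b between -0.1 and 0.1 rad/s and contact force between the fingers and wheel_b below 0.05 N))), for 0.4 s.
2. the third castor stands in the carton (((x of castor_a_axle in the frame of carton between -0.05 and 0.05 m and y of castor_a_axle in the frame of carton between -0.045 and 0.045 m and z of castor_a_axle in the frame of carton below 0.048 m and angle between castor_a_axle's own z axis and vertical below 0.15 rad) or (x of castor_b_axle in the frame of carton between -0.05 and 0.05 m and y of castor_b_axle in the frame of carton between -0.045 and 0.045 m and z of castor_b_axle in the frame of carton below 0.048 m and angle between castor_b_axle's own z axis and vertical below 0.15 rad) or (x of castor_c_axle in the frame of carton between -0.05 and 0.05 m and y of castor_c_axle in the frame of carton between -0.045 and 0.045 m and z of castor_c_axle in the frame of carton below 0.048 m and angle between castor_c_axle's own z axis and vertical below 0.15 rad))), for 0.2 s.
At the end, for the whole second after the job is handed in: Free castor upright (0.15 rad), at rest on the carton's floor, axle within 50 mm (x) and 45 mm (y) of its middle, lug hanging (over 12.5 mm below the axle); both binding ones upright within 30 mm of their starts, wheels still turned (lug under 11.8 mm below the axle: 0.62 rad off hanging) (((x of castor_a_axle in the frame of carton between -0.05 and 0.05 m and y of castor_a_axle in the frame of carton between -0.045 and 0.045 m and z of castor_a_axle in the frame of carton below 0.048 m and angle between each of castor_a_axle, castor_b_axle, castor_c_axle's own z axis and vertical below 0.15 rad and z of lug_a in the frame of castor_a_axle below -0.0125 m and linear speed of castor_a below 0.02 m/s and distance of each of castor_b_axle, castor_c_axle from where it was at the start of the episode below 0.03 m and z of lug_b in the frame of castor_b_axle above -0.0118 m and z of lug_c in the frame of castor_c_axle above -0.0118 m) or (x of castor_b_axle in the frame of carton between -0.05 and 0.05 m and y of castor_b_axle in the frame of carton between -0.045 and 0.045 m and z of castor_b_axle in the frame of carton below 0.048 m and angle between each of castor_b_axle, castor_a_axle, castor_c_axle's own z axis and vertical below 0.15 rad and z of lug_b in the frame of castor_b_axle below -0.0125 m and linear speed of castor_b below 0.02 m/s and distance of each of castor_a_axle, castor_c_axle from where it was at the start of the episode below 0.03 m and z of lug_a in the frame of castor_a_axle above -0.0118 m and z of lug_c in the frame of castor_c_axle above -0.0118 m) or (x of castor_c_axle in the frame of carton between -0.05 and 0.05 m and y of castor_c_axle in the frame of carton between -0.045 and 0.045 m and z of castor_c_axle in the frame of carton below 0.048 m and angle between each of castor_c_axle, castor_a_axle, castor_b_axle's own z axis and vertical below 0.15 rad and z of lug_c in the frame of castor_c_axle below -0.0125 m and linear speed of castor_c below 0.02 m/s and distance of each of castor_a_axle, castor_b_axle from where it was at the start of the episode below 0.03 m and z of lug_a in the frame of castor_a_axle above -0.0118 m and z of lug_b in the frame of castor_b_axle above -0.0118 m))); the robot touches nothing.
It fails at once if a wheel is pressed by the fingers with more than 15 N (contact force between the fingers and wheel_a above 15 N or contact force between the fingers and wheel_b above 15 N or contact force between the fingers and wheel_c above 15 N).
It fails at once if a castor is dropped or rammed into the carton (over 0.5 m/s in the last 20 mm above its floor) ((x of castor_a_axle in the frame of carton between -0.07 and 0.07 m and y of castor_a_axle in the frame of carton between -0.06 and 0.06 m and z of castor_a_axle in the frame of carton below 0.061 m and linear speed of castor_a above 0.5 m/s) or (x of castor_b_axle in the frame of carton between -0.07 and 0.07 m and y of castor_b_axle in the frame of carton between -0.06 and 0.06 m and z of castor_b_axle in the frame of carton below 0.061 m and linear speed of castor_b above 0.5 m/s) or (x of castor_c_axle in the frame of carton between -0.07 and 0.07 m and y of castor_c_axle in the frame of carton between -0.06 and 0.06 m and z of castor_c_axle in the frame of carton below 0.061 m and linear speed of castor_c above 0.5 m/s)).
It fails at once if a bystander is knocked or moved by more than 30 mm (distance of any of screwdriver, pill_box, tape_roll, adapter from where it was at the start of the episode above 0.03 m).
It also fails if it takes over 72 s, if anything falls off the work surface, if the arm or the gripper's body presses on something with over 40 N, if the wrist force passes 120 N, or if a joint passes its speed limit or range.

## Working session

There is one attempt and no reset: what is moved stays moved. The work goes in short steps, Python scripts to look and compute and a shell command to move; the robot and the scene stay as the last step left them, time stands still between calls to the robot, and variables do not carry over. Pictures are saved under pics/ and viewed, about 8 in all and at most 12, crops included, and the job is handed in when it is done.

```bash
ls; mkdir -p pics; python3 - <<'E'
from station import r,vision
import cv2,numpy as np
for n in("scene","top"):
    c=vision.capture(n);cv2.imwrite(f"pics/{n}0.png",c["frame"][:,:,::-1]);print(n,c["K"],c["xyz"],c["orientation"],[k for k in c])
print(r.sense())
E
```

```text
pics
scene [[530.43863607   0.         322.65542142]
 [  0.         530.43863607 234.0057962 ]
 [  0.           0.           1.        ]] [1.17918632 0.52595302 0.86655991] [[-0.61942242 -0.54664909  0.56346307]
 [ 0.78505317 -0.42882894  0.44698686]
 [-0.0027157   0.71922216  0.69477487]] ['frame', 'K', 'xyz', 'orientation']
top [[575.18492395   0.         307.55816052]
 [  0.         575.18492395 247.95880764]
 [  0.           0.           1.        ]] [ 0.45880818 -0.00839719  1.16833913] [[ 0.01901116  0.99744124 -0.06891704]
 [-0.99980528  0.01860104 -0.00658786]
 [-0.00528907  0.06902886  0.99760064]] ['frame', 'K', 'xyz', 'orientation']
{'time_s': 0.1, 'joints': array([ 7.94448568e+01,  2.20872368e+01,  3.88069584e-01, -2.43260071e-02,
       -6.84113484e+01, -1.48162123e+01]), 'joint_velocities': array([-0.03970726, -0.0470265 ,  0.16754868,  0.17730161,  0.00227358,
       -0.04454134]), 'effort': array([-8.32093683e-04, -3.91691351e+01,  1.87934411e+01,  4.23195630e+00,
        1.34340132e-02, -6.73641375e-05]), 'tcp_pos': array([0.26758367, 0.56428671, 0.24656537]), 'ee_rot': array([[ 9.03482553e-01, -4.28624225e-01, -7.41431509e-04],
       [-4.28624851e-01, -9.03480719e-01, -1.82387519e-03],
       [ 1.11888017e-04,  1.96563539e-03, -9.99998062e-01]]), 'wrist_force': array([ 0.02852186,  0.33837025, -0.41511316]), 'moment': array([-0.01109844,  0.01964005, -0.01754561]), 'gripper_width': 1.0009953389517492}
```

View pics/top0.png

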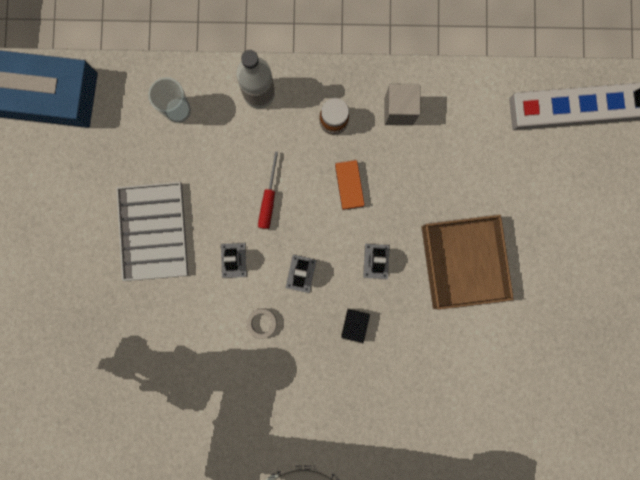

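The top view shows castors at about px (232,259), (301,273) and (377,261), and the carton at (468,262). The image's right is −y and up is +x. I'll enlarge to get exact pixels.

```bash
python3 - <<'E'
import cv2,numpy as np
im=cv2.imread("pics/top0.png")
cr=[im[y:y+66,x:x+66] for x,y in((200,228),(268,240),(344,228))]
cv2.imwrite("pics/crop0.png",cv2.resize(np.hstack(cr),None,fx=4,fy=4,interpolation=cv2.INTER_CUBIC))
E
```

```text
(no output)
```

View pics/crop0.png

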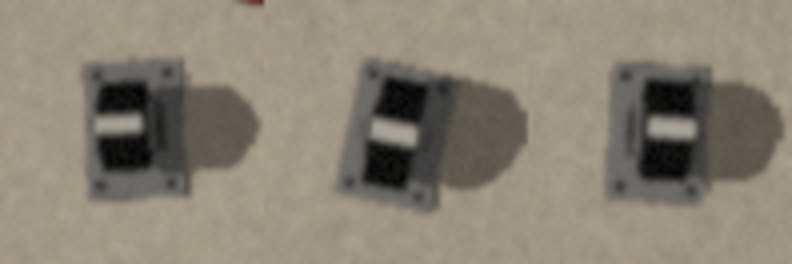

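```bash
cat > h.py <<'E'
import numpy as np
from station import r,vision
T=dict(K=np.array([[575.18492395,0,307.55816052],[0,575.18492395,247.95880764],[0,0,1]]),xyz=np.array([0.45880818,-0.00839719,1.16833913]),R=np.array([[0.01901116,0.99744124,-0.06891704],[-0.99980528,0.01860104,-0.00658786],[-0.00528907,0.06902886,0.99760064]]))
def ray(u,v,z,C=T):
    d=np.linalg.inv(C["K"])@[u,v,1];d=C["R"]@(d*[1,-1,-1]);return (C["xyz"]+d*(z-C["xyz"][2])/d[2])[:2]
E
python3 - <<'E'
from h import *
import cv2
Q={"L":([(84,67),(182,61),(188,195),(92,200)],(200,228),(118,124),.0585),"M":([(366,60),(455,82),(434,210),(338,190)],(202,240),(395,132),.063),"R":([(614,65),(711,68),(703,202),(607,198)],(212,228),(672,127),.061)}
np.set_printoptions(precision=4,suppress=True)
for k,(P,o,s,zt) in Q.items():
    W=np.array([ray(p[0]/4+o[0],p[1]/4+o[1],.004) for p in P])
    c,wh,a=cv2.minAreaRect((W*1000).astype(np.float32))
    x=W[0]+W[1]-W[2]-W[3]
    print(k,"plate",W.mean(0),"yaw",np.degrees(np.arctan2(x[1],x[0])),wh,"seam",ray(s[0]/4+o[0],s[1]/4+o[1],zt))
C=np.array([ray(u,v,.045) for u,v in((423,225),(500,216),(512,298),(435,308))]);x=C[0]+C[1]-C[2]-C[3];print("carton",C.mean(0),C,"yaw along ~image vertical",np.degrees(np.arctan2(x[1],x[0])))
E
```

```text
L plate [0.5107 0.1477] yaw 4.593724160098635 (68.07145690917969, 49.87214279174805) seam [0.5113 0.1494]
M plate [0.4865 0.0104] yaw -9.633210963862943 (49.50881576538086, 67.22454071044922) seam [0.4867 0.0111]
R plate [ 0.5148 -0.1412] yaw -2.5952565185438132 (49.156211853027344, 68.8759765625) seam [ 0.5151 -0.141 ]
carton [ 0.5157 -0.3135] [[ 0.5858 -0.2265]
 [ 0.6063 -0.3772]
 [ 0.4464 -0.3999]
 [ 0.4242 -0.2506]] yaw along ~image vertical 8.27033036999835
```

View pics/scene0.png

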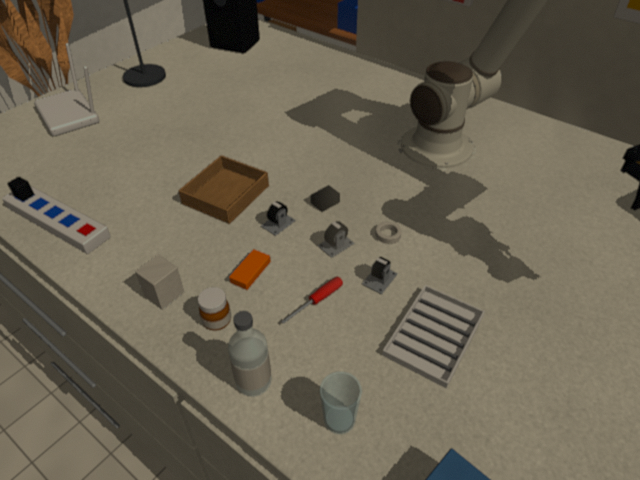

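The scene view agrees with the layout; the area over the castors is clear. I'm moving to above the left castor.

```bash
python3 -m jog '{"delta_pos":[[20,-34,0],[20,-34,0],[20,-34,0],[20,-34,0],[20,-34,0],[20,-34,0],[20,-34,0],[20,-34,0],[20,-34,0],[20,-34,0]],"rot":[[0,0,5],[0,0,5],[0,0,5],[0,0,5],[0,0,5],[0,0,5],[0,0,0],[0,0,0],[0,0,0],[0,0,0]],"grip":[0,0,0,0,0,0,0,0,0,0]}'
python3 -m jog '{"delta_pos":[[18,-38,-20],[15,-38,-20],[0,0,-35],[0,0,-35],[0,0,0],[0,0,0]],"rot":[[0,0,0],[0,0,0],[0,0,0],[0,0,0],[0,0,0],[0,0,0]],"grip":[0,0,0,0,0,0]}'
```

```text
time_s: 0.93
tcp_pos: [0.4681, 0.2228, 0.2474]
ee_rot: [[0.997, 0.081, -0.0], [0.081, -0.997, -0.0], [-0.0, 0.0, -1.0]]
wrist_force: [0.8, 0.6, -0.2]
gripper_width: 0.33
time_s: 1.43
tcp_pos: [0.4969, 0.1551, 0.1401]
ee_rot: [[0.997, 0.081, -0.004], [0.081, -0.997, -0.003], [-0.004, 0.003, -1.0]]
wrist_force: [0.5, 0.2, 0.3]
gripper_width: 0.008
```

```bash
cat > chk.py <<'E'
# stop (exit 1) once the tip presses more than argv[1] N upward
import sys
from station import r
s=r.sense();print(round(s["time_s"],2),(s["tcp_pos"]*1000).round(2),s["wrist_force"].round(2))
sys.exit(s["wrist_force"][2]>float(sys.argv[1]))
E
python3 -m jog '{"delta_pos":[[6,-7.5,-20],[0,0,-15],[0,0,-9],[0,0,-2],[0,0,0],[0,0,0],[0,0,0]],"rot":[[0,0,0],[0,0,0],[0,0,0],[0,0,0],[0,0,0],[0,0,0],[0,0,0]],"grip":[0,0,0,0,0,0,0]}'; python3 chk.py 3
python3 - <<'E'
from h import *
import cv2
c=vision.capture("wrist");cv2.imwrite("pics/w1.png",c["frame"][:,:,::-1]);print(c["K"],c["xyz"],c["orientation"])
E
```

```text
time_s: 2.02
tcp_pos: [0.5043, 0.1491, 0.0967]
ee_rot: [[0.997, 0.082, 0.002], [0.082, -0.997, 0.001], [0.002, -0.001, -1.0]]
wrist_force: [-0.1, 0.2, 0.0]
gripper_width: 0.005
2.02 [504.33 149.1   96.73] [-0.07  0.18  0.03]
[[371.64829954   0.         322.4527546 ]
 [  0.         371.64829954 241.95775728]
 [  0.           0.           1.        ]] [0.56992287 0.15499953 0.23391099] [[ 0.08210836  0.9674592   0.23933431]
 [-0.99662272  0.07998829  0.01857507]
 [-0.00117332 -0.24005118  0.97075953]]False
```

View pics/w1.png

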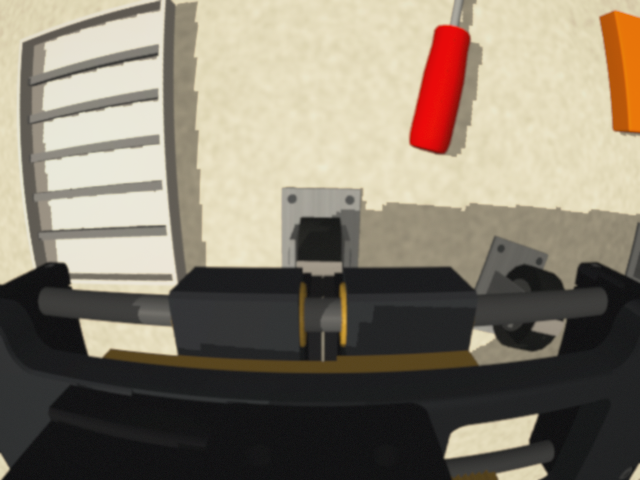

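The wrist view shows the castor plate centred (px 282–362, tip centre ~322) and square to the tool. Next is a guarded touchdown.

```bash
python3 -m jog '{"delta_pos":[[-1,-1,-3],[0,0,-3],[0,0,0],[0,0,0]],"rot":[[0,0,0],[0,0,0],[0,0,0],[0,0,0]],"grip":[0,0,0,0]}' >/dev/null; python3 chk.py 2.5 &&
python3 -m jog '{"delta_pos":[[0,0,-0.3],[0,0,-0.3]],"rot":[[0,0,0],[0,0,0]],"grip":[0,0]}' >/dev/null && python3 chk.py 2.5 &&
python3 -m jog '{"delta_pos":[[0,0,-0.3],[0,0,-0.3]],"rot":[[0,0,0],[0,0,0]],"grip":[0,0]}' >/dev/null && python3 chk.py 2.5 &&
python3 -m jog '{"delta_pos":[[0,0,-0.3],[0,0,-0.3]],"rot":[[0,0,0],[0,0,0]],"grip":[0,0]}' >/dev/null && python3 chk.py 2.5 &&
python3 -m jog '{"delta_pos":[[0,0,-0.3],[0,0,-0.3]],"rot":[[0,0,0],[0,0,0]],"grip":[0,0]}' >/dev/null && python3 chk.py 2.5 &&
python3 -m jog '{"delta_pos":[[0,0,-0.3],[0,0,-0.3]],"rot":[[0,0,0],[0,0,0]],"grip":[0,0]}' >/dev/null && python3 chk.py 2.5 &&
python3 -m jog '{"delta_pos":[[0,0,-0.3],[0,0,-0.3]],"rot":[[0,0,0],[0,0,0]],"grip":[0,0]}' >/dev/null && python3 chk.py 2.5 &&
python3 -m jog '{"delta_pos":[[0,0,-0.3],[0,0,-0.3]],"rot":[[0,0,0],[0,0,0]],"grip":[0,0]}' >/dev/null && python3 chk.py 2.5
```

```text
2.4 [502.42 147.23  89.1 ] [ 0.67 -0.15 -0.1 ]False
```

```bash
sed -i 's/sys.exit(\(.*\))$/sys.exit(int(\1))/' chk.py
python3 -m jog '{"delta_pos":[[0,0,-0.3],[0,0,-0.3]],"rot":[[0,0,0],[0,0,0]],"grip":[0,0]}' >/dev/null && python3 chk.py 2.5 &&
python3 -m jog '{"delta_pos":[[0,0,-0.3],[0,0,-0.3]],"rot":[[0,0,0],[0,0,0]],"grip":[0,0]}' >/dev/null && python3 chk.py 2.5 &&
python3 -m jog '{"delta_pos":[[0,0,-0.3],[0,0,-0.3]],"rot":[[0,0,0],[0,0,0]],"grip":[0,0]}' >/dev/null && python3 chk.py 2.5 &&
python3 -m jog '{"delta_pos":[[0,0,-0.3],[0,0,-0.3]],"rot":[[0,0,0],[0,0,0]],"grip":[0,0]}' >/dev/null && python3 chk.py 2.5 &&
python3 -m jog '{"delta_pos":[[0,0,-0.3],[0,0,-0.3]],"rot":[[0,0,0],[0,0,0]],"grip":[0,0]}' >/dev/null && python3 chk.py 2.5 &&
python3 -m jog '{"delta_pos":[[0,0,-0.3],[0,0,-0.3]],"rot":[[0,0,0],[0,0,0]],"grip":[0,0]}' >/dev/null && python3 chk.py 2.5 &&
python3 -m jog '{"delta_pos":[[0,0,-0.3],[0,0,-0.3]],"rot":[[0,0,0],[0,0,0]],"grip":[0,0]}' >/dev/null && python3 chk.py 2.5
```

```text
2.57 [502.67 147.42  88.72] [-0.59  0.11 -0.24]
2.73 [502.65 147.41  88.11] [ 0.62  0.22 -0.34]
2.9 [502.6  147.4   87.48] [-0.26  0.06 -0.53]
3.07 [502.61 147.39  86.91] [-0.43  0.18  0.08]
3.23 [502.61 147.4   86.3 ] [-0.57  1.21 -0.48]
3.4 [502.61 147.39  85.7 ] [-1.47  0.18  0.05]
3.57 [502.61 147.41  85.13] [-0.15 -0.37 -0.38]
```

```bash

python3 -m jog '{"delta_pos":[[0,0,-0.3],[0,0,0]],"rot":[[0,0,0],[0,0,0]],"grip":[0,0]}' >/dev/null && python3 chk.py 2 &&
python3 -m jog '{"delta_pos":[[0,0,-0.3],[0,0,0]],"rot":[[0,0,0],[0,0,0]],"grip":[0,0]}' >/dev/null && python3 chk.py 2 &&
python3 -m jog '{"delta_pos":[[0,0,-0.3],[0,0,0]],"rot":[[0,0,0],[0,0,0]],"grip":[0,0]}' >/dev/null && python3 chk.py 2 &&
python3 -m jog '{"delta_pos":[[0,0,-0.3],[0,0,0]],"rot":[[0,0,0],[0,0,0]],"grip":[0,0]}' >/dev/null && python3 chk.py 2 &&
python3 -m jog '{"delta_pos":[[0,0,-0.3],[0,0,0]],"rot":[[0,0,0],[0,0,0]],"grip":[0,0]}' >/dev/null && python3 chk.py 2 &&
python3 -m jog '{"delta_pos":[[0,0,-0.3],[0,0,0]],"rot":[[0,0,0],[0,0,0]],"grip":[0,0]}' >/dev/null && python3 chk.py 2 &&
python3 -m jog '{"delta_pos":[[0,0,-0.3],[0,0,0]],"rot":[[0,0,0],[0,0,0]],"grip":[0,0]}' >/dev/null && python3 chk.py 2 &&
python3 -m jog '{"delta_pos":[[0,0,-0.3],[0,0,0]],"rot":[[0,0,0],[0,0,0]],"grip":[0,0]}' >/dev/null && python3 chk.py 2
```

```text
3.73 [502.59 147.38  84.79] [-0.19  0.52  0.13]
3.9 [502.59 147.38  84.49] [-0.26  0.67 -0.52]
4.07 [502.59 147.39  84.2 ] [-0.27 -0.09 -0.12]
4.23 [502.66 147.41  83.95] [-0.19 -0.57  0.01]
4.4 [502.66 147.42  83.82] [-0.59  0.39  0.17]
4.57 [502.69 147.42  83.72] [-0.32 -0.13  4.01]
```

```bash

python3 -m jog '{"delta_pos":[[2,0.15,-0.1],[2,0.15,0]],"rot":[[0,0,0],[0,0,0]],"grip":[0,0]}' >/dev/null && python3 chk.py 9 &&
python3 -m jog '{"delta_pos":[[2,0.15,0],[2,0.15,0]],"rot":[[0,0,0],[0,0,0]],"grip":[0,0]}' >/dev/null && python3 chk.py 9 &&
python3 -m jog '{"delta_pos":[[2,0.15,0],[2,0.15,0]],"rot":[[0,0,0],[0,0,0]],"grip":[0,0]}' >/dev/null && python3 chk.py 9 &&
python3 -m jog '{"delta_pos":[[2,0.15,0],[2,0.15,0]],"rot":[[0,0,0],[0,0,0]],"grip":[0,0]}' >/dev/null && python3 chk.py 9
```

```text
4.73 [506.6  147.66  83.79] [-1.29 -0.09  5.84]
4.9 [510.65 147.93  83.77] [-2.47 -0.85  6.46]
5.07 [514.63 148.17  83.78] [-2.25 -0.43  5.6 ]
5.23 [518.58 148.42  83.74] [-1.78 -0.66  5.79]
```

```bash

python3 -m jog '{"delta_pos":[[0,0,4],[-8,-0.6,0],[-8,-0.6,0],[0,0,0],[0,0,-1],[0,0,-1],[0,0,-0.5],[0,0,-0.5],[0,0,-0.3],[0,0,-0.3]],"rot":[[0,0,0],[0,0,0],[0,0,0],[0,0,0],[0,0,0],[0,0,0],[0,0,0],[0,0,0],[0,0,0],[0,0,0]],"grip":[0,0,0,0,0,0,0,0,0,0]}' >/dev/null && python3 chk.py 4 && 
python3 -m jog '{"delta_pos":[[0,0,-0.2],[0,0,-0.1]],"rot":[[0,0,0],[0,0,0]],"grip":[0,0]}' >/dev/null ; python3 chk.py 9 &&
python3 -m jog '{"delta_pos":[[2,0.15,-0.1],[2,0.15,0]],"rot":[[0,0,0],[0,0,0]],"grip":[0,0]}' >/dev/null && python3 chk.py 9 &&
python3 -m jog '{"delta_pos":[[2,0.15,0],[2,0.15,0]],"rot":[[0,0,0],[0,0,0]],"grip":[0,0]}' >/dev/null && python3 chk.py 9 &&
python3 -m jog '{"delta_pos":[[2,0.15,0],[2,0.15,0]],"rot":[[0,0,0],[0,0,0]],"grip":[0,0]}' >/dev/null && python3 chk.py 9 &&
python3 -m jog '{"delta_pos":[[2,0.15,0],[2,0.15,0],[0,0,5],[0,0,10],[-10,0,15],[-20,0,15],[-20,0,0],[0,0,0],[0,0,0]],"rot":[[0,0,0],[0,0,0],[0,0,0],[0,0,0],[0,0,0],[0,0,0],[0,0,0],[0,0,0],[0,0,0]],"grip":[0,0,0,0,0,0,0,0,0]}'
python3 - <<'E'
from h import *
import cv2
c=vision.capture("top");cv2.imwrite("pics/t2.png",c["frame"][:,:,::-1])
c=vision.capture("wrist");cv2.imwrite("pics/w2.png",c["frame"][60:460,120:620,::-1])
E
```

```text
6.07 [502.79 147.44  83.75] [-0.75  0.06  3.66]
6.23 [502.76 147.44  83.71] [-1.8   0.08  4.39]
6.4 [506.64 147.7   83.78] [-3.18  0.2   6.45]
6.57 [510.7  147.97  83.79] [-2.57 -0.84  5.91]
6.73 [514.68 148.2   83.77] [-3.18 -0.29  5.89]
time_s: 7.48
tcp_pos: [0.4683, 0.1487, 0.1292]
ee_rot: [[0.997, 0.082, 0.001], [0.082, -0.997, 0.001], [0.001, -0.001, -1.0]]
wrist_force: [-0.1, 0.2, 0.3]
gripper_width: 0.005
```

View pics/w2.png

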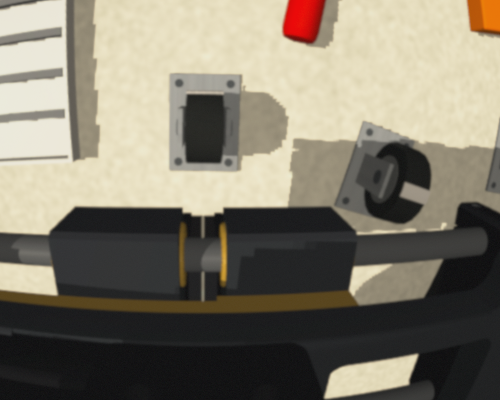

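The left castor's seam has left the top: its tread is all black at (205,128), and the drag was about 2.5 N, so it is binding. I'll confirm later. Next is the middle castor.

```bash

python3 -m jog '{"delta_pos":[[2,-34,0],[2,-34,0],[2,-34,0],[2,-34,0],[2,0,-15],[0,0,-15],[0,0,-4],[0,0,0],[0,0,0],[0,0,0]],"rot":[[0,0,-5],[0,0,-5],[0,0,-5],[0,0,0],[0,0,0],[0,0,0],[0,0,0],[0,0,0],[0,0,0],[0,0,0]],"grip":[0,0,0,0,0,0,0,0,0,0]}'; python3 chk.py 3
python3 - <<'E'
from h import *
import cv2
c=vision.capture("top");f=c["frame"]
cv2.imwrite("pics/t3.png",cv2.resize(np.hstack([f[228:294,200:266],f[228:294,268:334]]),None,fx=4,fy=4,interpolation=cv2.INTER_CUBIC)[:,:,::-1])
E
```

```text
time_s: 8.42
tcp_pos: [0.4794, 0.0131, 0.0948]
ee_rot: [[0.984, -0.179, 0.001], [-0.179, -0.984, 0.0], [0.001, -0.0, -1.0]]
wrist_force: [0.7, 0.1, 0.2]
gripper_width: 0.004
8.42 [479.39  13.09  94.78] [0.73 0.07 0.25]
```

View pics/t3.png

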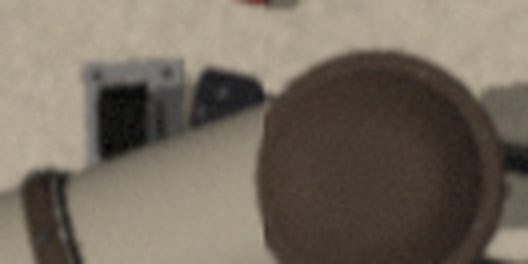

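The left wheel is still turned (no seam at the tread) more than 1.5 s later, so it is binding. Touching down on the middle wheel.

```bash

python3 -m jog '{"delta_pos":[[0,0,-2],[0,0,-2.3],[0,0,0],[0,0,0]],"rot":[[0,0,0],[0,0,0],[0,0,0],[0,0,0]],"grip":[0,0,0,0]}' >/dev/null; python3 chk.py 2 &&
python3 -m jog '{"delta_pos":[[0,0,-0.3],[0,0,0]],"rot":[[0,0,0],[0,0,0]],"grip":[0,0]}' >/dev/null && python3 chk.py 2 &&
python3 -m jog '{"delta_pos":[[0,0,-0.3],[0,0,0]],"rot":[[0,0,0],[0,0,0]],"grip":[0,0]}' >/dev/null && python3 chk.py 2 &&
python3 -m jog '{"delta_pos":[[0,0,-0.3],[0,0,0]],"rot":[[0,0,0],[0,0,0]],"grip":[0,0]}' >/dev/null && python3 chk.py 2 &&
python3 -m jog '{"delta_pos":[[0,0,-0.3],[0,0,0]],"rot":[[0,0,0],[0,0,0]],"grip":[0,0]}' >/dev/null && python3 chk.py 2 &&
python3 -m jog '{"delta_pos":[[0,0,-0.3],[0,0,0]],"rot":[[0,0,0],[0,0,0]],"grip":[0,0]}' >/dev/null && python3 chk.py 2 &&
python3 -m jog '{"delta_pos":[[0,0,-0.3],[0,0,0]],"rot":[[0,0,0],[0,0,0]],"grip":[0,0]}' >/dev/null && python3 chk.py 2 &&
python3 -m jog '{"delta_pos":[[0,0,-0.3],[0,0,0]],"rot":[[0,0,0],[0,0,0]],"grip":[0,0]}' >/dev/null && python3 chk.py 2 &&
python3 -m jog '{"delta_pos":[[0,0,-0.3],[0,0,0]],"rot":[[0,0,0],[0,0,0]],"grip":[0,0]}' >/dev/null && python3 chk.py 2 &&
python3 -m jog '{"delta_pos":[[0,0,-0.3],[0,0,0]],"rot":[[0,0,0],[0,0,0]],"grip":[0,0]}' >/dev/null && python3 chk.py 2 &&
python3 -m jog '{"delta_pos":[[0,0,-0.3],[0,0,0]],"rot":[[0,0,0],[0,0,0]],"grip":[0,0]}' >/dev/null && python3 chk.py 2 &&
python3 -m jog '{"delta_pos":[[0,0,-0.3],[0,0,0]],"rot":[[0,0,0],[0,0,0]],"grip":[0,0]}' >/dev/null && python3 chk.py 2 &&
python3 -m jog '{"delta_pos":[[0,0,-0.3],[0,0,0]],"rot":[[0,0,0],[0,0,0]],"grip":[0,0]}' >/dev/null && python3 chk.py 2 &&
python3 -m jog '{"delta_pos":[[0,0,-0.3],[0,0,0]],"rot":[[0,0,0],[0,0,0]],"grip":[0,0]}' >/dev/null && python3 chk.py 2
```

```text
8.8 [478.5   12.7   89.94] [ 0.21 -0.27  0.33]
8.97 [478.63  12.62  89.67] [ 0.29  0.05 -0.03]
9.13 [478.6   12.6   89.34] [ 0.14 -0.6  -0.47]
9.3 [478.6   12.58  89.  ] [-0.2  -0.1  -0.35]
9.47 [478.63  12.58  88.89] [-0.86  0.    1.74]
9.63 [478.65  12.59  88.78] [-0.9 -0.2  4.2]
```

```bash

python3 -m jog '{"delta_pos":[[2,-0.35,-0.1],[2,-0.35,0]],"rot":[[0,0,0],[0,0,0]],"grip":[0,0]}' >/dev/null && python3 chk.py 9 &&
python3 -m jog '{"delta_pos":[[2,-0.35,0],[2,-0.35,0]],"rot":[[0,0,0],[0,0,0]],"grip":[0,0]}' >/dev/null && python3 chk.py 9 &&
python3 -m jog '{"delta_pos":[[2,-0.35,0],[2,-0.35,0]],"rot":[[0,0,0],[0,0,0]],"grip":[0,0]}' >/dev/null && python3 chk.py 9 &&
python3 -m jog '{"delta_pos":[[2,-0.35,0],[2,-0.35,0]],"rot":[[0,0,0],[0,0,0]],"grip":[0,0]}' >/dev/null && python3 chk.py 9
```

```text
9.8 [482.56  11.81  88.76] [-1.83 -0.56  6.46]
9.97 [486.59  11.04  88.76] [-2.63 -0.77  5.85]
10.13 [490.54  10.25  88.77] [-1.9  -0.54  5.31]
10.3 [494.46   9.48  88.76] [-3.42 -1.    6.17]
```

```bash

python3 -m jog '{"delta_pos":[[0,0,4],[-8,1.4,0],[-8,1.4,0],[0,0,0],[0,0,-1],[0,0,-1],[0,0,-0.5],[0,0,-0.5],[0,0,-0.3],[0,0,-0.3]],"rot":[[0,0,0],[0,0,0],[0,0,0],[0,0,0],[0,0,0],[0,0,0],[0,0,0],[0,0,0],[0,0,0],[0,0,0]],"grip":[0,0,0,0,0,0,0,0,0,0]}' >/dev/null && python3 chk.py 4 && 
python3 -m jog '{"delta_pos":[[0,0,-0.2],[0,0,-0.1]],"rot":[[0,0,0],[0,0,0]],"grip":[0,0]}' >/dev/null ; python3 chk.py 9 &&
python3 -m jog '{"delta_pos":[[2,-0.35,-0.1],[2,-0.35,0]],"rot":[[0,0,0],[0,0,0]],"grip":[0,0]}' >/dev/null && python3 chk.py 9 &&
python3 -m jog '{"delta_pos":[[2,-0.35,0],[2,-0.35,0]],"rot":[[0,0,0],[0,0,0]],"grip":[0,0]}' >/dev/null && python3 chk.py 9 &&
python3 -m jog '{"delta_pos":[[2,-0.35,0],[2,-0.35,0]],"rot":[[0,0,0],[0,0,0]],"grip":[0,0]}' >/dev/null && python3 chk.py 9 &&
python3 -m jog '{"delta_pos":[[2,-0.35,0],[2,-0.35,0],[0,0,5],[0,0,10],[0,0,15],[0,0,15],[0,0,0]],"rot":[[0,0,0],[0,0,0],[0,0,0],[0,0,0],[0,0,0],[0,0,0],[0,0,0]],"grip":[0,0,0,0,0,0,0]}'
```

```text
11.13 [478.77  12.62  88.82] [-1.61 -0.98  4.11]
11.13 [478.77  12.62  88.82] [-1.61 -0.98  4.11]
11.3 [482.51  11.85  88.83] [-2.04 -0.41  3.46]
11.47 [486.73  11.06  88.82] [-2.47 -0.03  5.78]
11.63 [490.76  10.27  88.79] [-1.88 -0.74  5.05]
time_s: 12.22
tcp_pos: [0.4969, 0.0104, 0.1363]
ee_rot: [[0.984, -0.179, 0.007], [-0.179, -0.984, 0.002], [0.006, -0.003, -1.0]]
wrist_force: [0.3, 0.3, 0.1]
gripper_width: 0.008
```

```bash

python3 -m jog '{"delta_pos":[[0,-30,10],[0,-30,10],[6,-30,0],[6,-30,0],[6,-31,0],[0,0,0],[0,0,0],[0,0,0]],"rot":[[0,0,4],[0,0,4],[0,0,0],[0,0,0],[0,0,0],[0,0,0],[0,0,0],[0,0,0]],"grip":[0,0,0,75,75,75,75,75]}'
python3 - <<'E'
from h import *
import cv2
c=vision.capture("wrist");cv2.imwrite("pics/w4.png",c["frame"][:,:,::-1]);print(c["xyz"],c["orientation"])
c=vision.capture("top");f=c["frame"]
cv2.imwrite("pics/t4.png",cv2.resize(np.hstack([f[228:294,200:266],f[240:306,268:334]]),None,fx=4,fy=4,interpolation=cv2.INTER_CUBIC)[:,:,::-1])
E
```

```text
time_s: 12.88
tcp_pos: [0.5122, -0.1412, 0.1529]
ee_rot: [[0.999, -0.042, -0.001], [-0.042, -0.999, 0.0], [-0.001, -0.0, -1.0]]
wrist_force: [-1.4, 0.9, 0.8]
gripper_width: 0.297
[ 0.57844678 -0.14331505  0.28981656] [[-4.15952028e-02  9.69076237e-01  2.43230521e-01]
 [-9.99134447e-01 -4.02362195e-02 -1.05547436e-02]
 [-4.41674561e-04 -2.43459019e-01  9.69911084e-01]]
```

View pics/w4.png

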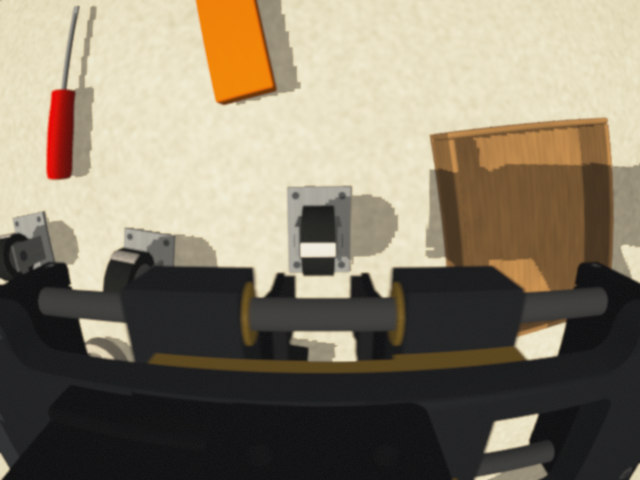

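View pics/t4.png

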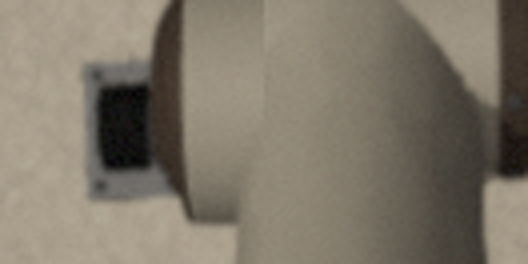

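The wrist view shows the right castor with plate corners (288,187), (352,186), (351,273), (291,273) and its seam on top at (318,249). The middle wheel at (130,265) shows no seam on top.

```bash
cat >> h.py <<'E'
def fray(u,v,z,xyz,R):
    d=np.array([u-322.45,v-241.96])/371.65;t=np.hypot(*d);d=np.r_[d/t*np.sin(t),np.cos(t)]*[1,-1,-1]
    d=np.array(R)@d;return (xyz+d*(z-xyz[2])/d[2])[:2]
E
python3 - <<'E'
from h import *
R=[[-4.15952028e-02,9.69076237e-01,2.43230521e-01],[-9.99134447e-01,-4.02362195e-02,-1.05547436e-02],[-4.41674561e-04,-2.43459019e-01,9.69911084e-01]]
x=np.array([0.57844678,-0.14331505,0.28981656])
W=np.array([fray(u,v,.004,x,R) for u,v in((288,187),(352,186),(351,273),(291,273))])
print(W,W.mean(0),"seam",fray(318,249,.061,x,R)); d=W[0]+W[1]-W[2]-W[3];e=W[0]+W[3]-W[1]-W[2];print(np.degrees(np.arctan2(d[1],d[0])),np.degrees(np.arctan2(e[1],e[0]))-90)
c=vision.capture("wrist");print(r.sense()["tcp_pos"],r.sense()["gripper_width"],c["xyz"])
E
```

```text
[[ 0.55158931 -0.11544759]
 [ 0.55028194 -0.16482479]
 [ 0.47979798 -0.16232521]
 [ 0.48181    -0.11354825]] [ 0.51586981 -0.13903646] seam [ 0.51655654 -0.13779613]
-1.7963136811665814 -1.9368907761856633
[ 0.51249528 -0.1402689   0.15346861] 0.42938314773717634 [ 0.57853394 -0.14242282  0.29027499]
```

```bash

python3 -m jog '{"delta_pos":[[3,0.8,-20],[0,0,-20],[0,0,-20],[0,0,-20],[0,0,-15],[0,0,-10],[0,0,-5],[0,0,-1.5],[0,0,0],[0,0,0]],"rot":[[0,0,0],[0,0,0],[0,0,0],[0,0,0],[0,0,0],[0,0,0],[0,0,0],[0,0,0],[0,0,0],[0,0,0]],"grip":[75,75,75,75,75,75,75,75,75,75]}'
python3 - <<'E'
from h import *
import cv2
c=vision.capture("scene");f=c["frame"]
cv2.imwrite("pics/s5.png",cv2.resize(f[175:300,250:410],None,fx=5,fy=4.8,interpolation=cv2.INTER_CUBIC)[:,:,::-1])
E
```

```text
time_s: 13.87
tcp_pos: [0.5163, -0.1403, 0.043]
ee_rot: [[0.999, -0.041, 0.002], [-0.041, -0.999, -0.0], [0.002, 0.0, -1.0]]
wrist_force: [-0.3, -0.1, -0.3]
gripper_width: 0.75
```

View pics/s5.png

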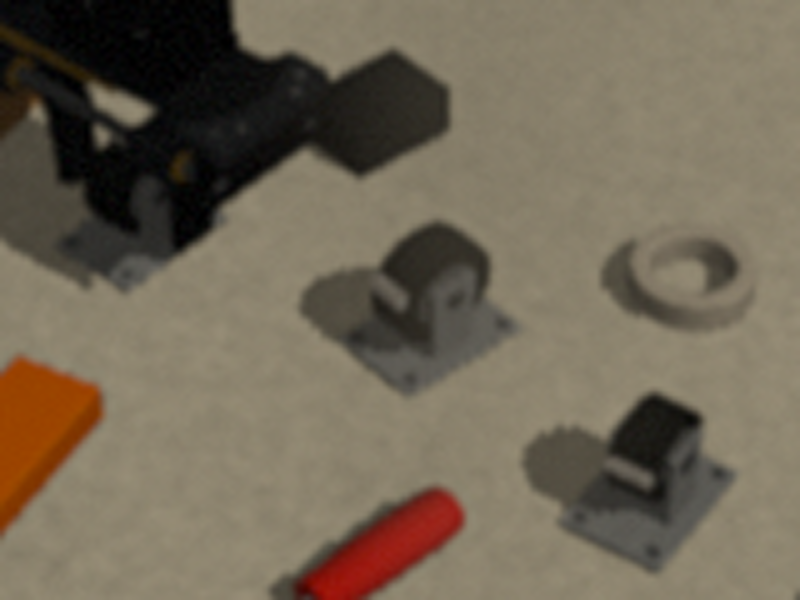

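The scene crop shows seams facing front on the middle wheel (392,290) and the left one (628,470), about 2 s or more after release. Both are binding, so the right castor is the free one. Gripping and lifting it.

```bash

python3 -m jog '{"delta_pos":[[0,0,0],[0,0,0],[0,0,0],[0,0,0],[0,0,0],[0,0,0],[0,0,0]],"rot":[[0,0,0],[0,0,0],[0,0,0],[0,0,0],[0,0,0],[0,0,0],[0,0,0]],"grip":[36,36,36,36,36,36,36]}'; python3 chk.py 99
python3 -m jog '{"delta_pos":[[0,0,0],[0,0,0],[0,0,0],[0,0,0],[0,0,0],[0,0,0]],"rot":[[0,0,0],[0,0,0],[0,0,0],[0,0,0],[0,0,0],[0,0,0]],"grip":[20,10,0,0,0,0]}'; python3 chk.py 99
python3 -m jog '{"delta_pos":[[0,0,3],[0,0,8],[0,0,15],[0,0,20],[0,0,20],[0,0,15],[0,0,10],[0,0,0],[0,0,0]],"rot":[[0,0,0],[0,0,0],[0,0,0],[0,0,0],[0,0,0],[0,0,0],[0,0,0],[0,0,0],[0,0,0]],"grip":[0,0,0,0,0,0,0,0,0]}'
```

```text
time_s: 14.5
tcp_pos: [0.5157, -0.1401, 0.0422]
ee_rot: [[0.999, -0.042, 0.0], [-0.042, -0.999, 0.0], [0.0, -0.0, -1.0]]
wrist_force: [-0.3, 2.4, 1.1]
gripper_width: 0.378
14.5 [ 515.72 -140.14   42.2 ] [-0.35  2.38  1.09]
time_s: 15.0
tcp_pos: [0.5157, -0.1403, 0.0422]
ee_rot: [[0.999, -0.041, 0.0], [-0.041, -0.999, 0.0], [0.0, -0.0, -1.0]]
wrist_force: [-0.3, 3.7, 1.5]
gripper_width: 0.365
15.0 [ 515.75 -140.32   42.22] [-0.34  3.74  1.53]
time_s: 15.75
tcp_pos: [0.5152, -0.1405, 0.1331]
ee_rot: [[0.999, -0.042, -0.0], [-0.042, -0.999, 0.0], [-0.0, -0.0, -1.0]]
wrist_force: [-0.5, 0.4, -3.6]
gripper_width: 0.364
```

```bash

python3 -m jog '{"delta_pos":[[0,-15,0],[0,-28,0],[0,-30,0],[0,-30,0],[0,-30,0],[0,-25,0],[0,-15,0],[0,0,0],[0,0,0],[0,0,0]],"rot":[[0,0,0],[0,0,3],[0,0,3],[0,0,4],[0,0,0],[0,0,0],[0,0,0],[0,0,0],[0,0,0],[0,0,0]],"grip":[0,0,0,0,0,0,0,0,0,0]}'
python3 - <<'E'
from h import *
import cv2
c=vision.capture("wrist");cv2.imwrite("pics/w6.png",c["frame"][:,:,::-1])
E
```

```text
time_s: 16.58
tcp_pos: [0.5147, -0.3128, 0.1317]
ee_rot: [[0.991, 0.132, -0.003], [0.132, -0.991, 0.001], [-0.003, -0.002, -1.0]]
wrist_force: [0.1, -0.0, -1.9]
gripper_width: 0.363
```

View pics/w6.png

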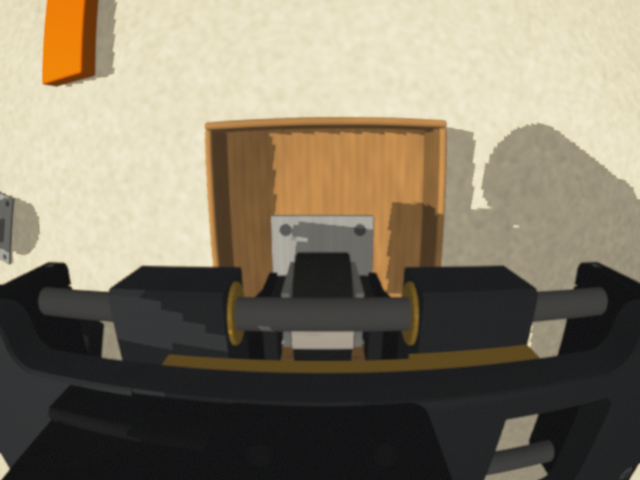

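The castor sits square and centred over the carton: plate (272–373,216), carton rim (207–445,122). The wheel's seam is swinging, so it does run free. Lowering.

```bash

python3 -m jog '{"delta_pos":[[0,0,-10],[0,0,-15],[0,0,-15],[0,0,-15],[0,0,-12],[0,0,-8],[0,0,-4],[0,0,-2],[0,0,0],[0,0,0]],"rot":[[0,0,0],[0,0,0],[0,0,0],[0,0,0],[0,0,0],[0,0,0],[0,0,0],[0,0,0],[0,0,0],[0,0,0]],"grip":[0,0,0,0,0,0,0,0,0,0]}'; python3 chk.py 2 &&
python3 -m jog '{"delta_pos":[[0,0,-0.7],[0,0,0]],"rot":[[0,0,0],[0,0,0]],"grip":[0,0]}' >/dev/null && python3 chk.py -1 &&
python3 -m jog '{"delta_pos":[[0,0,-0.7],[0,0,0]],"rot":[[0,0,0],[0,0,0]],"grip":[0,0]}' >/dev/null && python3 chk.py -1 &&
python3 -m jog '{"delta_pos":[[0,0,-0.7],[0,0,0]],"rot":[[0,0,0],[0,0,0]],"grip":[0,0]}' >/dev/null && python3 chk.py -1 &&
python3 -m jog '{"delta_pos":[[0,0,-0.5],[0,0,0]],"rot":[[0,0,0],[0,0,0]],"grip":[0,0]}' >/dev/null && python3 chk.py -1 &&
python3 -m jog '{"delta_pos":[[0,0,-0.5],[0,0,0]],"rot":[[0,0,0],[0,0,0]],"grip":[0,0]}' >/dev/null && python3 chk.py -1 &&
python3 -m jog '{"delta_pos":[[0,0,-0.5],[0,0,0]],"rot":[[0,0,0],[0,0,0]],"grip":[0,0]}' >/dev/null && python3 chk.py -1 &&
python3 -m jog '{"delta_pos":[[0,0,-0.5],[0,0,0]],"rot":[[0,0,0],[0,0,0]],"grip":[0,0]}' >/dev/null && python3 chk.py -1
```

```text
time_s: 17.47
tcp_pos: [0.5162, -0.3134, 0.0527]
ee_rot: [[0.991, 0.133, 0.001], [0.133, -0.991, -0.001], [0.001, 0.001, -1.0]]
wrist_force: [-0.3, 0.4, -1.9]
gripper_width: 0.361
17.47 [ 516.16 -313.44   52.74] [-0.3  0.4 -1.9]
17.63 [ 515.96 -313.51   52.07] [-0.15  0.25 -3.4 ]
17.8 [ 515.66 -313.45   50.96] [-0.81 -0.55 -3.27]
17.97 [ 515.52 -313.43   49.98] [-0.06  0.27 -2.86]
18.13 [ 515.53 -313.4    49.42] [-0.35  0.14 -3.04]
18.3 [ 515.55 -313.36   48.92] [-0.03 -0.63 -2.95]
18.47 [ 515.55 -313.38   48.42] [-0.87  0.31 -2.92]
18.63 [ 515.58 -313.37   47.93] [ 0.08 -0.45 -2.66]
```

```bash

python3 -m jog '{"delta_pos":[[0,0,-0.4],[0,0,0]],"rot":[[0,0,0],[0,0,0]],"grip":[0,0]}' >/dev/null && python3 chk.py -1 &&
python3 -m jog '{"delta_pos":[[0,0,-0.4],[0,0,0]],"rot":[[0,0,0],[0,0,0]],"grip":[0,0]}' >/dev/null && python3 chk.py -1 &&
python3 -m jog '{"delta_pos":[[0,0,-0.4],[0,0,0]],"rot":[[0,0,0],[0,0,0]],"grip":[0,0]}' >/dev/null && python3 chk.py -1 &&
python3 -m jog '{"delta_pos":[[0,0,-0.4],[0,0,0]],"rot":[[0,0,0],[0,0,0]],"grip":[0,0]}' >/dev/null && python3 chk.py -1 &&
python3 -m jog '{"delta_pos":[[0,0,-0.4],[0,0,0]],"rot":[[0,0,0],[0,0,0]],"grip":[0,0]}' >/dev/null && python3 chk.py -1
```

```text
18.8 [ 515.58 -313.37   47.54] [ 0.16 -0.44 -3.19]
18.97 [ 515.67 -313.4    47.26] [ 0.45  0.33 -3.33]
19.13 [ 515.65 -313.4    47.21] [ 0.17  0.2  -0.57]
```

The plate is on the carton floor. Releasing and retreating.

```bash

python3 -m jog '{"delta_pos":[[0,0,0],[0,0,0],[0,0,0],[0,0,0],[0,0,0],[0,0,0],[0,0,0]],"rot":[[0,0,0],[0,0,0],[0,0,0],[0,0,0],[0,0,0],[0,0,0],[0,0,0]],"grip":[42,48,54,60,60,60,60]}'
python3 -m jog '{"delta_pos":[[0,0,5],[0,0,15],[0,0,25],[0,0,35],[0,0,35],[-15,0,25],[-30,0,0],[-30,0,0],[-30,0,0],[-30,0,0]],"rot":[[0,0,0],[0,0,0],[0,0,0],[0,0,0],[0,0,0],[0,0,0],[0,0,0],[0,0,0],[0,0,0],[0,0,0]],"grip":[60,60,60,60,60,60,60,60,60,60]}'
python3 -m jog '{"delta_pos":[[0,0,0],[0,0,0],[0,0,0],[0,0,0],[0,0,0],[0,0,0],[0,0,0],[0,0,0],[0,0,0],[0,0,0]],"rot":[[0,0,0],[0,0,0],[0,0,0],[0,0,0],[0,0,0],[0,0,0],[0,0,0],[0,0,0],[0,0,0],[0,0,0]],"grip":[60,60,60,60,60,60,60,60,60,60]}'
python3 - <<'E'
from h import *
import cv2
f=vision.capture("top")["frame"][190:340,190:530];g=vision.capture("scene")["frame"][150:300,170:410]
a=cv2.resize(f,(680,300),interpolation=cv2.INTER_CUBIC);b=cv2.resize(g,(480,300),interpolation=cv2.INTER_CUBIC)
o=np.zeros((600,680,3),np.uint8);o[:300]=a;o[300:,:480]=b
cv2.imwrite("pics/f7.png",o[:,:,::-1])
E
```

```text
time_s: 19.72
tcp_pos: [0.5156, -0.3134, 0.0469]
ee_rot: [[0.991, 0.133, 0.0], [0.133, -0.991, -0.0], [0.0, 0.0, -1.0]]
wrist_force: [0.2, -0.2, -0.2]
gripper_width: 0.595
time_s: 20.55
tcp_pos: [0.3792, -0.3132, 0.1874]
ee_rot: [[0.991, 0.133, 0.001], [0.133, -0.991, -0.0], [0.001, 0.0, -1.0]]
wrist_force: [-0.4, 0.1, 0.4]
gripper_width: 0.6
time_s: 21.38
tcp_pos: [0.3807, -0.3134, 0.1867]
ee_rot: [[0.991, 0.133, -0.0], [0.133, -0.991, 0.0], [-0.0, -0.0, -1.0]]
wrist_force: [0.3, -0.2, 0.7]
gripper_width: 0.599
```

View pics/f7.png

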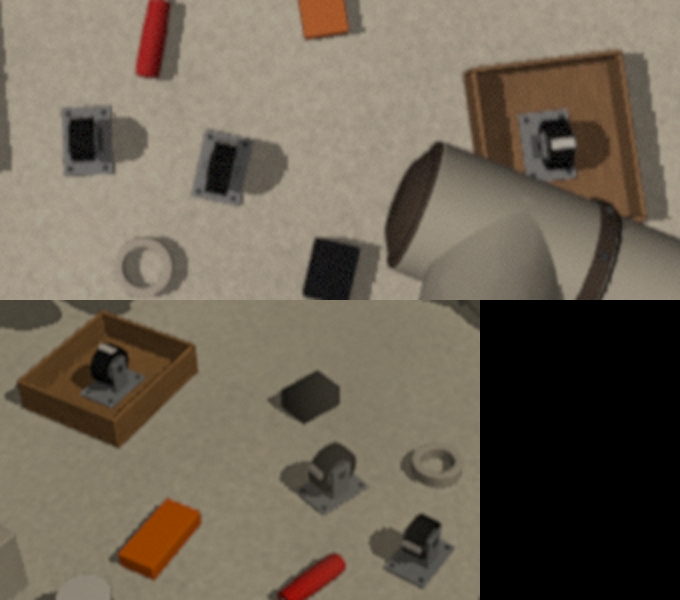

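The free castor stands upright mid-carton with its seam on top (563,144), so its lug hangs. The other two still have their wheels turned, and nothing else has moved. Handing in.

```bash
python3 -c "
from station import finish_job
print(finish_job())"
```

```text
the job is handed in; nothing more can be done
None
```

The job is done and handed in at about 21 s of the 72 s allowed; no verdict is reported.

- **Binding castors:** I stroked the left and middle wheels in two passes each, reading 3.5–6.5 N of pressure and about 2–3 N of drag. Both stayed turned about a quarter turn for 2 s or more after release, with their seams facing forward, so both are binding. The last pictures show them still turned and standing where they started.
- **Free castor:** I took the right castor to be the free one by elimination and did not stroke it. Its seam was off the top while I carried it and back on top after I set it down. That agrees with a free-running wheel.
- **Placing:** I gripped it by its fork arms, lowered it in sub-millimetre steps until the wrist force showed contact, and released it within a few mm of the carton's measured middle. The last pictures show it upright with the seam on top, so the lug is hanging.
- **Other things:** The screwdriver, pill box, tape roll and adapter look unmoved in the last pictures, and the arm is clear of everything. I judged this by eye and did not re-measure positions.

No check failed or disagreed. The only hitch was a bug in my force-check script that stopped the first guarded descent early, before contact; I fixed it and went on.

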